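# Swing the steel driver tip-down, press the guarded reset, park it in the cup

## Robot

A 7-joint arm with a two-finger parallel gripper is mounted at the origin on the work surface. World frame = base frame: x ahead of the robot, y to its left, z up, the work surface at z = 0. Lengths are in m, angles in degrees, forces in N, time in s.
With the tool pointing down it reaches from about 0.425 to 0.875 m from the base axis. Payload 4.7 kg.
Tool frame: the origin (TCP) lies at the very end of the fingers, on their centre line; the grasp point (between the pads) lies 19 mm behind it; x points along the fingers, z is the direction in which the jaws open and shut, and the axes are right-handed (so a half turn about x gives the same grasp; the last joint's range is limited). The gripper opens to 87 mm and grips with 3 to 60 N. Pads are 19 mm wide; open, the fingers measure 117 mm over their backs; the gripper's body (75 mm by 190 mm) begins 51 mm behind the grasp point.
Start: joints at [63.948, 18.392, -4.016, 83.108, 1.295, 78.541, -3.26], TCP at [0.294, -0.58, 0.223] pointing down, gripper open.
Joint ranges: [-163.93, 163.93], [-17.29, 119.83], [-79.2, 71.16], [3.27, 140.29], [-89.18, 269.18], [5.43, 117.66], [-154.24, 154.24]. Speed limits (degrees/s): [147.25, 147.25, 180, 180, 180, 180, 180].

## Interface

Orientations are given as [roll, pitch, yaw] about the fixed x, y, z axes, in that order (R = Rz(yaw) Ry(pitch) Rx(roll)).
In Python, from cell import env gives the robot as it stands. The module is installed in compiled form; this text tells all that it offers.
- The arm moves only by the tool drive_tool, never from a script. Its argument "increments" is a list of rows, each a list of 2 entries, a list of its own where there are three numbers: the shift along the tool's x, y, z scaled (see below), then the turn, a rotation vector about the tool's x, y, z scaled (see below). In form: [[[dx, dy, dz], [wx, wy, wz]], ...]. A call has 1 to 10 rows; each row shifts and turns the commanded pose from where the row before left it, along the tool's axes as they then stand; what a row does not reach is not made up. The controller multiplies each number of a shift by 0.04 m and each number of a turn by 120 degrees. A row lasts 1/10 s, in which the tool goes at most 50 mm and 8.59 degrees, less where a joint would pass 70% of its speed; a pose out of reach is approached as far as the arm can. A call with a number of a shift or a turn outside -1 to 1 is refused whole. A call with a gripper value outside its range is refused whole. "hand" is the gripper's target within -1 to 1 (fully open at 1, half-way at 0, shut at -1), set as the call begins (left out, the last holds). The fingers move at their own pace and stop on an object; "squeeze" is the grip in N (left out, the last holds). Time passes only in rows, so rows that do not move let the fingers close. It gives the time, the measured TCP pose, the force and the opening at its end, in the units of the state.
- env.get_obs(): the state, without advancing time (a new reading comes with each control period).
- env.read_camera(name): name is "scene" or "top" or "wrist"; returns a dict with "frame" (420x560x3 uint8, red, green, blue), "fx", "fy", "cx", "cy" (pixels), "R" (3x3) and "t" (3): a world point X has camera coordinates R X + t. Camera axes: x right, y down, z forward; pixel columns grow to the right and rows downward; lengths in m; the calibration is good to about 2 mm. A picture is of the moment at which its call begins. There is no depth.
- env.sign_off(): hands the job in, once; it reports no verdict.
The state is a dict: "time_s": time; "qpos": joint angles; "joint_velocities": joint speeds; "effort": joint torques, N m; "tool_pos": TCP position; "tool_rot": TCP orientation; "force": force on the tool from outside, world axes, zero at the start; "wrist_torque": the same for the moment, N m; "grip_width": finger opening in m.
Only numpy, scipy, OpenCV 4.12 (cv2) and the standard library are available. Lean on these libraries where they do the work, as an engineer would, in place of code of your own. Each camera call takes 0.05 s, during which the arm holds its last target.

## Task

Pick up the steel driver by its black knob and, holding it clear of the bench, let it swing down in your fingers until it hangs tip-down. Then use its tip to press the reset button inside the red guard all the way down, and put the driver away in the blue cup, tip down, letting go only once the tip is down on the cup's floor. Leave the reset in the white guard and everything else on the bench alone, and keep your fingers off both boards.

Things in the scene. Friction and masses are not known exactly. Their poses are not given: they have to be found in the camera images.
- driver_knob (a point): Centre of the steel driver's black knob, a ball 28 mm across at its tail end. x axis: from knob to tip. At the start the driver lies level on its rest, axis 56 mm above the bench, the knob overhanging the end of the rest; nothing stands within 40 mm of the knob centre but the driver itself and, beneath, the bench and the end of the rest's 10 mm base.
- driver_tip (a point): Centre of the flat end of the driver's shaft, 165 mm from the knob centre; same axes. From knob to tip: neck 14 mm across (12 to 30 mm from the knob centre), steel body 22 mm across (30 to 105 mm), brass shaft 8 mm across (105 to 165 mm).
- driver: The whole driver, 179 mm long, 0.17 to 0.23 kg, origin at the knob centre, x to the tip. Its centre of mass is 66 mm from the knob centre: pinched firmly by the knob (about 40 N) it lifts level; when the pinch is loosened (from below some 25 N on; 3 N still carries it) it swings tip-down about the line between the pads. Loosened by degrees it settles some 5 degrees off plumb.
- rest: Fixed black base with two slotted aluminium posts that carry the driver at the start. Origin on the bench under the knob centre, x axis along the driver to the tip. Base 60 mm wide, 10 mm high, x = -2 to 122 mm; posts 40 mm wide, 55 mm high at x = 48 and 98 mm; slots open at the top: the driver lifts straight up.
- redboard_well (a point): Centre of the mouth of the red guard, an upright tube 44 mm outside, 36 mm inside, 38 mm high, near the middle of a fixed 120 x 120 mm green circuit board; z up. Mouth 54 mm above the bench. At its bottom a yellow reset button, a disc 26 mm across, top face 26 mm below the mouth when up. The board's other components reach 46 mm above the bench.
- redboard_reset (a joint): Travel of the button in the red guard: 0 up, 0.006 m fully down; a spring of 2 N rising to 5 N pushes it up.
- whiteboard_well (a point): Mouth of the white guard on the second board, in all else the same as the red one. Not to be pressed.
- whiteboard_reset (a joint): Travel of the button in the white guard; not to be pressed.
- redboard: The board with the red guard, with all it carries; origin on the bench under its centre; the guard is 8 mm from it along the board's y.
- whiteboard: The board with the white guard, likewise.
- cup_in (a point): Centre of the inner floor of the blue tool cup, which is fixed to the bench. The point's z axis is up.
- cup_rim (a point): Centre of the cup's mouth, 110 mm above the bench; the cup's outside diameter there is 68 mm, wall 3 mm; inside it is 62 mm wide at the mouth, narrowing to about 51 mm at the floor, which is 4 mm above the bench (106 mm deep).
- aircan_mid (a point): Middle of an upright can, 46 mm in diameter, 180 mm high (90 mm below and above this point); loose, to be left standing where it is.
- cleaner_mid (a point): Middle of an upright white bottle with a blue cap, 54 mm in diameter, 200 mm high (100 mm below and above this point); loose, to be left standing where it is.
- spool: Grey spool 60 mm in diameter, 40 mm high, standing; origin at the centre of its underside. Bystander.
- meter: Orange hand-held meter 75 x 150 x 34 mm lying flat; origin at the centre of its underside, long side along its y. Bystander.
- tray: Blue parts tray 100 x 150 x 35 mm; origin under its centre. Bystander.
- jar: Amber jar with black lid, 60 mm in diameter, 75 mm high; origin at the centre of its underside. Bystander.
- mug: White mug 76 mm in diameter, 90 mm high, handle towards its +y; origin at the centre of its underside. Bystander.
- small_driver: A small green-handled screwdriver lying on the bench (not the steel driver), along its x; origin under its middle. Bystander.
Mind the look-alikes: they are no part of the job. What is meant by the part that bears cup_in is not purple, and is the smaller of those in its own colour.

How it is judged (in metres and radians):
On the way, in this order (a step that is already met when the one before it is completed fails the run):
1. the driver is held by the fingers, clear of the bench, hanging tip-down (within 20 degrees of plumb) (angle between driver's own x axis and vertical above 2.79159 rad and height (world z) of driver_tip above 0.03 m and contact force between the fingers and driver above 0.5 N), for 0.2 s.
2. the reset in the red guard is pressed at least 4.5 mm by the driver (value of joint redboard_reset above 0.0045 m and contact force between driver and redboard above 1 N), for 0.1 s.
3. the driver's tip is down on the cup's floor (within 12 mm) while the fingers still hold it (z of driver_tip in the frame of cup_in below 0.012 m and horizontal distance between driver_tip and cup_in below 0.035 m and contact force between the fingers and driver above 0.5 N), for 0.1 s.
At the end, for the whole second after the job is handed in: The driver stands at rest in the blue cup, tip on the cup's floor (within 12 mm) and less than 34 degrees from upright, released; the red guard's button is back up (within 1.5 mm); every bystander is within 30 mm of where it started (z of driver_tip in the frame of cup_in below 0.012 m and horizontal distance between driver_tip and cup_in below 0.035 m and angle between driver's own x axis and vertical above 2.54159 rad and linear speed of driver below 0.03 m/s and contact force between the fingers and driver below 0.1 N and value of joint redboard_reset below 0.0015 m and distance of each of aircan_mid, cleaner_mid, spool, meter, tray, jar, mug, small_driver from where it was at the start of the episode below 0.03 m); the robot touches nothing.
It fails at once if the reset in the white guard is pressed (3 mm or more) (value of joint whiteboard_reset above 0.003 m).
It fails at once if the fingers touch a board (contact force between the fingers and redboard above 0.5 N or contact force between the fingers and whiteboard above 0.5 N).
It fails at once if a bystander is pushed more than 30 mm (distance of any of aircan_mid, cleaner_mid, spool, meter, tray, jar, mug, small_driver from where it was at the start of the episode above 0.03 m).
It fails at once if the can or the bottle is tipped by more than 30 degrees (angle between any of aircan_mid, cleaner_mid's own z axis and vertical above 0.52 rad).
It also fails if it takes over 72 s, if anything falls off the work surface, if the arm or the gripper's body presses on something with over 40 N, if the wrist force passes 120 N, or if a joint passes its speed limit or range.

## Working session

There is one attempt and no reset: what is moved stays moved. The work goes in short steps, Python scripts to look and compute and a tool call to move; the robot and the scene stay as the last step left them, time stands still between calls to the robot, and variables do not carry over. Pictures are saved under pics/ and viewed, and the job is handed in when it is done.

Besides the shell and the picture viewer there is one more tool, called after "Call:" as name(argument=value, ...), one argument or row to a line, values as JSON. drive_tool: Moves the arm, as the interface text tells. Shifts and turns lie within -1 to 1; 1 stands for 0.04 m of shift or 120 degrees of turn. Its arguments: {"type":"object","properties":{"increments":{"type":"array"},"hand":{"type":"number"},"squeeze":{"type":"number"}},"required":["increments"]}

```bash
mkdir -p pics; cat > h.py <<'E'
import numpy as np, cv2, pickle
from cell import env
def snap(n):
    c=env.read_camera(n); return c
def save(c,f): cv2.imwrite('pics/'+f,cv2.cvtColor(c['frame'],cv2.COLOR_RGB2BGR))
def crop(c,f,x0,y0,x1,y1,k):
    im=c['frame'][y0:y1,x0:x1]; im=cv2.resize(im,None,fx=k,fy=k,interpolation=cv2.INTER_CUBIC)
    cv2.imwrite('pics/'+f,cv2.cvtColor(im,cv2.COLOR_RGB2BGR))
def back(c,u,v,z):
    R=np.array(c['R']);t=np.array(c['t']);o=-R.T@t
    d=R.T@np.array([(u-c['cx'])/c['fx'],(v-c['cy'])/c['fy'],1]); return o+d*(z-o[2])/d[2]
def proj(c,X):
    p=np.array(c['R'])@np.array(X)+np.array(c['t']); return c['fx']*p[0]/p[2]+c['cx'],c['fy']*p[1]/p[2]+c['cy']
E
python3 - <<'E'
from h import *
for n in ['scene','top','wrist']:
    c=snap(n); save(c,n+'0.png'); pickle.dump(c,open(n+'0.pkl','wb')); print(n,-np.array(c['R']).T@c['t'],c['fx'])
print(env.get_obs())
E
```

```text
scene [1.22021324 0.62975404 0.91100989] 420.9597711971375
top [0.28771843 0.03519694 1.2544418 ] 450.22735206503467
wrist [ 0.35861179 -0.54708152  0.38340582] 347.6188477409342
{'time_s': 0.15, 'qpos': array([63.94614225, 18.42966848, -4.01656162, 83.15815679,  1.29402259,
       78.54081783, -3.25995779]), 'joint_velocities': array([-0.05756839, -0.11585779, -0.04146844, -0.25272253, -0.05514913,
       -0.10500359, -0.04665389]), 'effort': array([-5.01496361e-04, -4.91795075e+01, -4.04756768e-01, -3.12876570e+01,
       -6.38884376e-02,  4.04658972e-02,  7.91980779e-05]), 'tool_pos': array([ 0.293482  , -0.57950968,  0.2217148 ]), 'tool_rot': array([-177.43497724,   89.91643895,  119.42908361]), 'force': array([-0.72487969,  0.5679568 ,  0.55884781]), 'wrist_torque': array([ 0.02337113,  0.00998658, -0.00997425]), 'grip_width': 0.08713946838978857}
```

View pics/scene0.png

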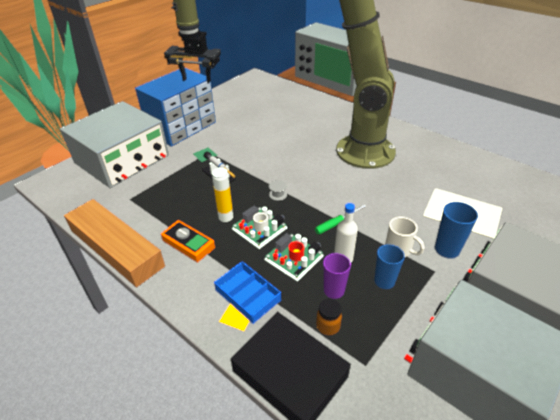

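View pics/top0.png

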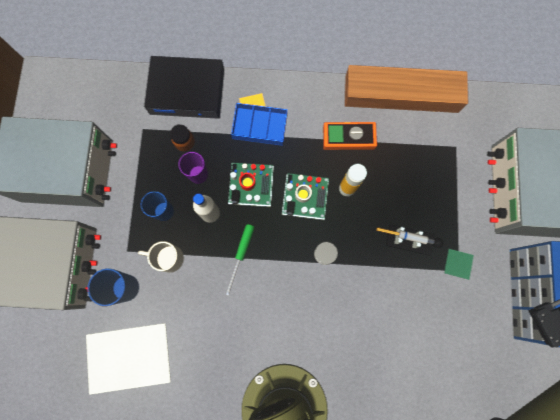

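View pics/wrist0.png

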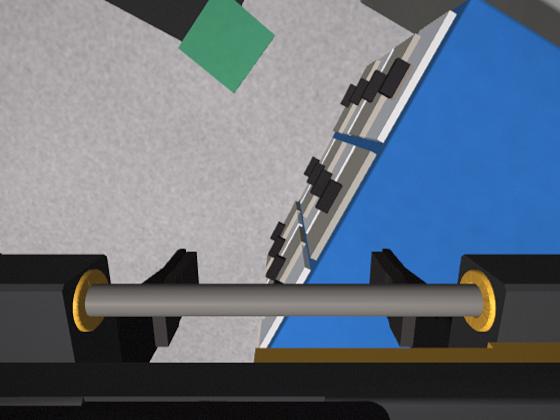

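The top view shows three cups: purple (191,165), small blue (154,204) and large blue (107,287). The small blue one fits "not purple, the smaller of its colour". The driver is at about (380–440, 235), with its knob to the right. I'll confirm both in enlarged crops.

```bash
python3 - <<'E'
from h import *
c=pickle.load(open('top0.pkl','rb'))
crop(c,'c1.png',70,140,270,310,4); crop(c,'c2.png',360,210,460,270,8); crop(c,'c3.png',220,150,340,225,6)
s=pickle.load(open('scene0.pkl','rb')); crop(s,'c4.png',180,140,260,190,8)
E
```

```text
(no output)
```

View pics/c1.png

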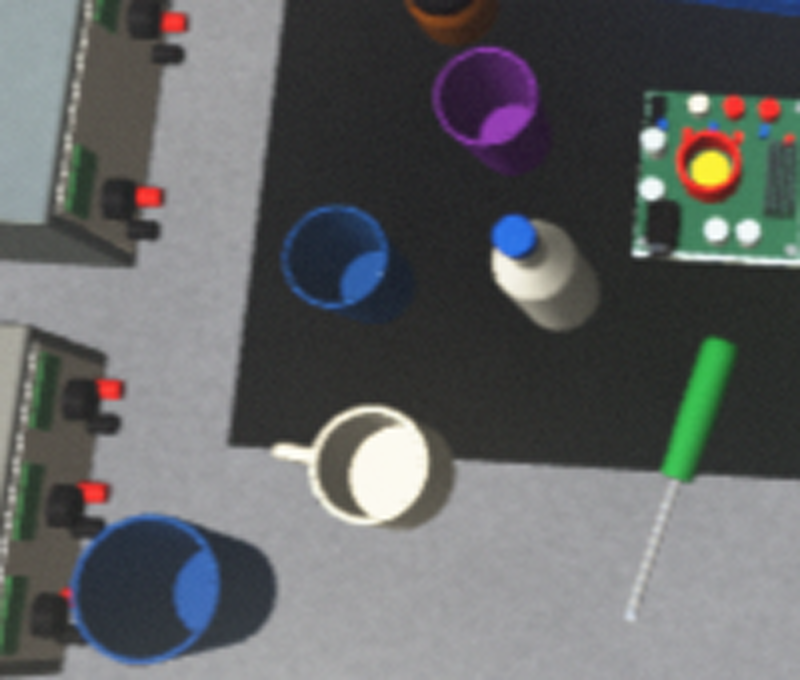

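View pics/c2.png

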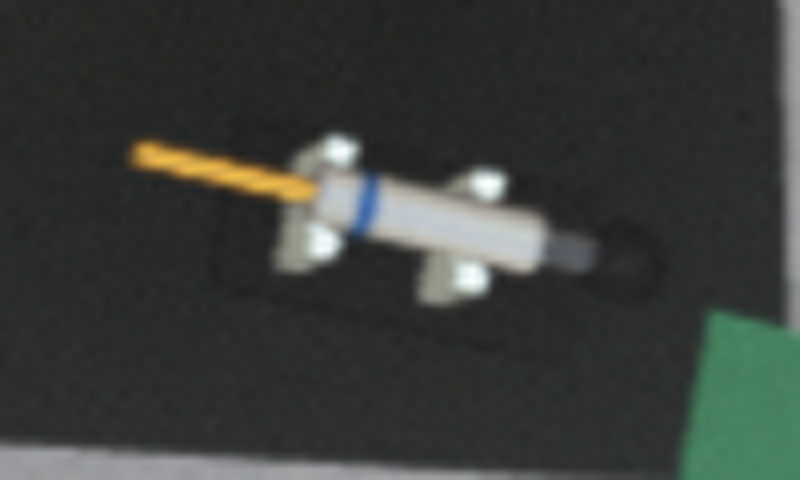

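View pics/c3.png

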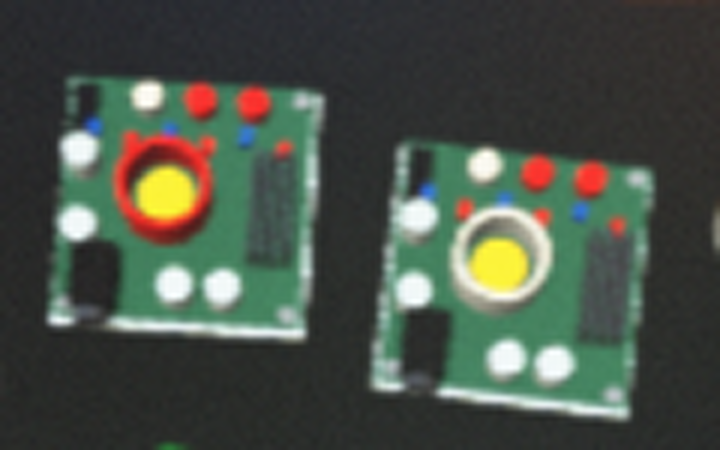

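View pics/c4.png

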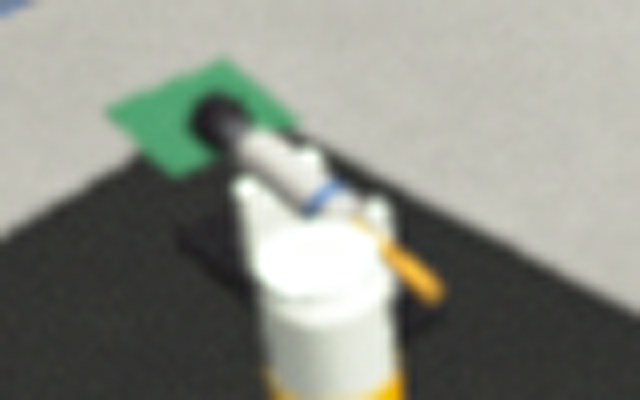

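```bash
python3 - <<'E'
from h import *
c=pickle.load(open('top0.pkl','rb'));s=pickle.load(open('scene0.pkl','rb'))
f=lambda n,a: print(n,np.round(a,4))
k=back(c,438.5,242.75,.056);t=back(c,377.1,229.4,.056)
f('knob top',k);f('knob scene',back(s,207.1,154.75,.056));f('tip',t);f('tip sc',back(s,180+437/8,140+293/8,.056))
d=t-k;print(np.linalg.norm(d),np.degrees(np.arctan2(d[1],d[0])))
f('cup',back(c,153.9,204.25,.11)); f('floor',back(c,70+363/4,140+277/4,.004))
f('red',back(c,220+163/6,150+190/6,.054)); f('btn',back(c,220+166/6,150+193/6,.028))
f('white',back(c,220+501/6,150+259/6,.054))
f('bottle cap',back(c,70+514/4,140+236/4,.2)); f('can',back(c,356,173,.18))
f('purple',back(c,191.5,165,.11)); f('mug',back(c,163,257,.09)); f('spool',back(c,326,253,.04))
for n,u,v in [('cup',370,265)]: pass
crop(s,'c5.png',300,190,420,310,5); crop(s,'c6.png',200,150,330,280,6)
for n,X in [('knob',k),('red',back(c,220+163/6,150+190/6,.054)),('cup',back(c,153.9,204.25,.11))]: print(n,proj(s,X))
E
```

```text
knob top [ 0.4466 -0.3859  0.056 ]
knob scene [ 0.4498 -0.3826  0.056 ]
tip [ 0.4726 -0.2218  0.056 ]
tip sc [ 0.478  -0.2161  0.056 ]
0.16613044748484912 81.00707236790143
cup [0.4948 0.368  0.11  ]
floor [0.5009 0.3779 0.004 ]
red [0.5834 0.1361 0.054 ]
btn [0.5885 0.1368 0.028 ]
white [ 0.5605 -0.0199  0.054 ]
bottle cap [0.4978 0.2369 0.2   ]
can [ 0.5907 -0.141   0.18  ]
purple [0.6059 0.2814 0.11  ]
mug [0.3623 0.3343 0.09  ]
spool [ 0.4027 -0.089   0.04  ]
knob (np.float64(207.15108899510258), np.float64(154.01528876154572))
red (np.float64(297.57687295594826), np.float64(244.2400439482958))
cup (np.float64(391.10194379687016), np.float64(252.06208351062574))
```

View pics/c5.png

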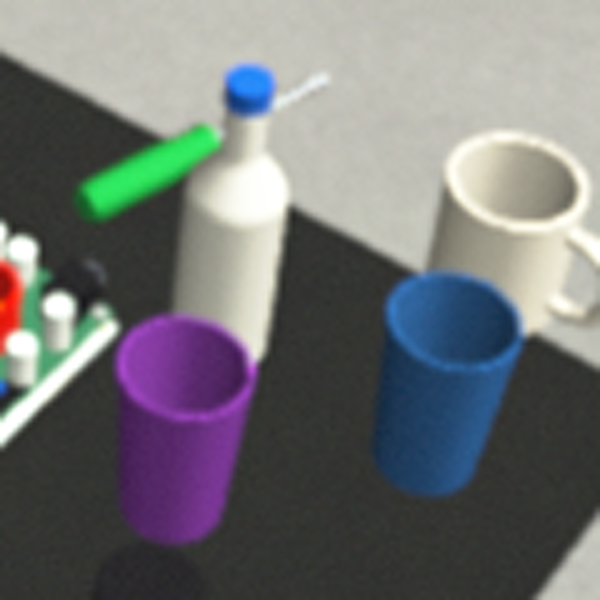

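View pics/c6.png

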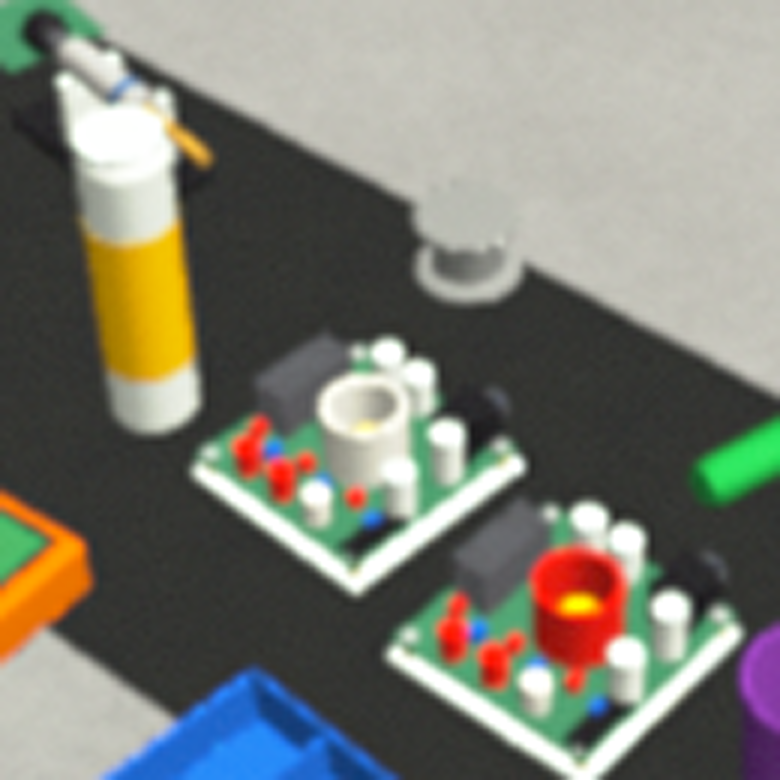

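```bash
cat >> h.py <<'E'
from scipy.spatial.transform import Rotation as Ro
def tool(o=None):
    o=o or env.get_obs(); return np.array(o['tool_pos']),Ro.from_euler('xyz',o['tool_rot'],degrees=True).as_matrix()
def Rdown(zdeg): # tool x down, tool z horizontal at zdeg
    x=np.array([0,0,-1.]);z=np.array([np.cos(np.radians(zdeg)),np.sin(np.radians(zdeg)),0]);return np.stack([x,np.cross(z,x),z],1)
def plan(P,zdeg,p0=None,R0=None):
    p,R=tool(); p=p if p0 is None else np.array(p0); R=R if R0 is None else R0
    R1=Rdown(zdeg); w=np.degrees(Ro.from_matrix(R.T@R1).as_rotvec())
    print('at',np.round(p,4),'zdir',np.degrees(np.arctan2(R[1,2],R[0,2])).round(2),'rotvec deg',w.round(2),'units',(w/120).round(4))
    d=np.array(P)-p
    print('shift m in start axes',(R.T@d).round(4),'units',(R.T@d/.04).round(3),'in final axes units',(R1.T@d/.04).round(3))
E
python3 - <<'E'
from h import *
s=pickle.load(open('scene0.pkl','rb'));f=lambda n,a: print(n,np.round(a,4))
f('red sc',back(s,296.3,247,.054)); f('cup sc',back(s,390.6,254.2,.11))
p,R=tool();print(R.round(3))
plan([.449,-.384,.2],-9); plan([.449,-.384,.2],171)
E
```

```text
red sc [0.5938 0.1399 0.054 ]
cup sc [0.5021 0.3707 0.11  ]
[[-0.001  0.892  0.452]
 [ 0.001  0.452 -0.892]
 [-1.    -0.    -0.001]]
at [ 0.2935 -0.5795  0.2217] zdir -63.14 rotvec deg [-5.414e+01 -8.000e-02 -4.000e-02] units [-4.511e-01 -7.000e-04 -3.000e-04]
shift m in start axes [ 0.0219  0.2271 -0.1041] units [ 0.546  5.677 -2.603] in final axes units [0.543 5.436 3.075]
at [ 0.2935 -0.5795  0.2217] zdir -63.14 rotvec deg [ 1.2586e+02 -4.0000e-02  9.0000e-02] units [ 1.0489e+00 -4.0000e-04  8.0000e-04]
shift m in start axes [ 0.0219  0.2271 -0.1041] units [ 0.546  5.677 -2.603] in final axes units [ 0.543 -5.436 -3.075]
```

Call:
drive_tool(
  increments=[
    [[0, 0.5, -0.23], [0, 0, 0]],
    [[0, 0.8, -0.37], [0, 0, 0]],
    [[0, 0.9, -0.41], [0, 0, 0]],
    [[0, 0.9, -0.41], [0, 0, 0]],
    [[0, 0.9, -0.41], [0, 0, 0]],
    [[0, 0.9, -0.41], [0, 0, 0]],
    [[0, 0.5, -0.23], [-0.06, 0, 0]],
    [[0, 0, 0], [-0.065, 0, 0]],
    [[0, 0, 0], [-0.065, 0, 0]],
    [[0, 0, 0], [-0.065, 0, 0]],
  ],
  hand=1,
)

```text
time_s: 1.15
tool_pos: [0.4418, -0.3937, 0.2222]
tool_rot: [-171.0, 90.0, 156.8]
force: [0.4, 0.2, 0.7]
grip_width: 0.0871
```

Call:
drive_tool(
  increments=[
    [[0, 0, 0], [-0.065, 0, 0]],
    [[0, 0, 0], [-0.065, 0, 0]],
    [[0, 0, 0], [-0.066, 0, 0]],
    [[0, 0, 0], [0, 0, 0]],
    [[0, 0, 0], [0, 0, 0]],
  ],
)

```text
time_s: 1.65
tool_pos: [0.4416, -0.3941, 0.2223]
tool_rot: [150.1, 90.0, 140.9]
force: [0.4, -0.3, -0.4]
grip_width: 0.0868
```

```bash
python3 - <<'E'
from h import *
c=snap('wrist'); save(c,'w1.png'); pickle.dump(c,open('w1.pkl','wb'))
plan([.449,-.384,.2],-9)
for X in ([.4466,-.3859,.056],[.4498,-.3826,.056],[.4726,-.2218,.056]): print(proj(c,X))
E
```

```text
at [ 0.4416 -0.3942  0.2224] zdir -9.19 rotvec deg [-0.19 -0.01 -0.01] units [-0.0015 -0.0001 -0.    ]
shift m in start axes [0.0224 0.0112 0.0057] units [0.56  0.28  0.142] in final axes units [0.56  0.28  0.143]
(np.float64(286.729355426677), np.float64(189.4964741732032))
(np.float64(289.49219919521425), np.float64(185.61417864988914))
(np.float64(286.5551747656705), np.float64(-6.958123020594115))
```

View pics/w1.png

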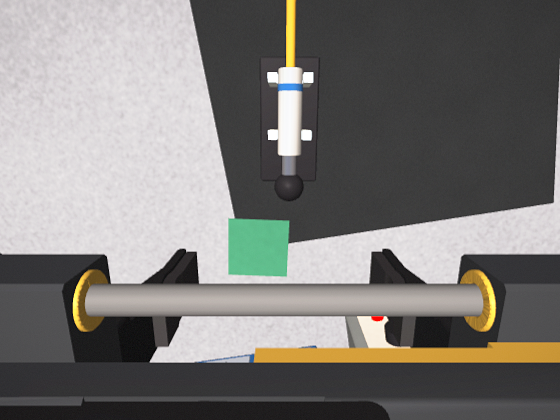

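The wrist view shows the knob at (288.7,186.5), the shaft running up to (291,0), and the fingers straddling column ~285.

```bash
python3 - <<'E'
from h import *
c=pickle.load(open('w1.pkl','rb'))
k=back(c,288.7,186.5,.056);b=back(c,291,5,.056);d=b-k
a=np.degrees(np.arctan2(d[1],d[0]));print(k,b,a,np.linalg.norm(d))
plan([k[0],k[1],.056-.019],a-90)
E
```

```text
[ 0.44891876 -0.38332652  0.056     ] [ 0.47488902 -0.23114102  0.056     ] 80.31583268041243 0.15438549564263063
at [ 0.4416 -0.3942  0.2224] zdir -9.19 rotvec deg [ 0.5  -0.01 -0.01] units [ 0.0042 -0.0001 -0.    ]
shift m in start axes [0.1854 0.0118 0.0055] units [4.635 0.296 0.138] in final axes units [4.635 0.297 0.134]
```

Call:
drive_tool(
  increments=[
    [[0, 0.295, 0.137], [0.004, 0, 0]],
    [[0.5, 0, 0], [0, 0, 0]],
    [[0.8, 0, 0], [0, 0, 0]],
    [[0.8, 0, 0], [0, 0, 0]],
    [[0.8, 0, 0], [0, 0, 0]],
    [[0.8, 0, 0], [0, 0, 0]],
    [[0.6, 0, 0], [0, 0, 0]],
    [[0.33, 0, 0], [0, 0, 0]],
    [[0, 0, 0], [0, 0, 0]],
    [[0, 0, 0], [0, 0, 0]],
  ],
)

```text
time_s: 2.7
tool_pos: [0.4496, -0.3838, 0.0383]
tool_rot: [-31.6, 89.9, -41.1]
force: [1.0, -0.2, 0.9]
grip_width: 0.0871
```

```bash
python3 - <<'E'
from h import *
c=snap('wrist'); save(c,'w2.png'); pickle.dump(c,open('w2.pkl','wb'))
plan([.449,-.3833,.037],-9.7); print(proj(c,[.449,-.3833,.056]))
E
```

```text
at [ 0.45   -0.3841  0.0389] zdir -9.53 rotvec deg [0.17 0.12 0.08] units [0.0014 0.001  0.0007]
shift m in start axes [ 0.0019  0.0006 -0.0011] units [ 0.046  0.016 -0.028] in final axes units [ 0.047  0.016 -0.028]
(np.float64(280.5848080939927), np.float64(284.9790173953175))
```

View pics/w2.png

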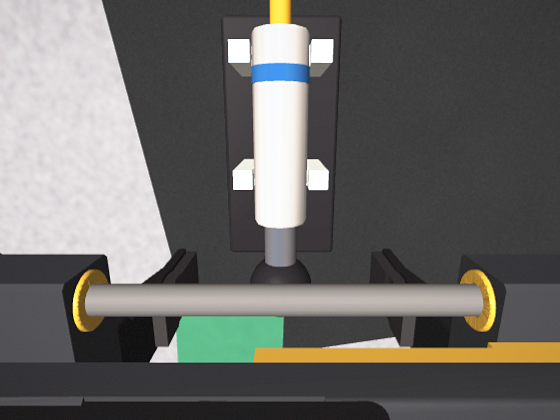

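The knob is centred between the fingers: the ball's top edge is at row 256, so its centre is near (280.5,286), as predicted. Closing the gripper.

Call:
drive_tool(
  increments=[
    [[0.045, 0.015, 0], [0, 0, 0]],
    [[0, 0, 0], [0, 0, 0]],
    [[0, 0, 0], [0, 0, 0]],
    [[0, 0, 0], [0, 0, 0]],
    [[0, 0, 0], [0, 0, 0]],
    [[0, 0, 0], [0, 0, 0]],
    [[0, 0, 0], [0, 0, 0]],
    [[0, 0, 0], [0, 0, 0]],
  ],
  hand=-1,
  squeeze=42,
)

```text
time_s: 3.55
tool_pos: [0.449, -0.3828, 0.0355]
tool_rot: [-130.4, 90.0, -139.9]
force: [-0.2, -0.2, 0.5]
grip_width: 0.0308
```

Call:
drive_tool(
  increments=[
    [[0, 0, 0], [0, 0, 0]],
    [[0, 0, 0], [0, 0, 0]],
    [[0, 0, 0], [0, 0, 0]],
    [[0, 0, 0], [0, 0, 0]],
  ],
)

```text
time_s: 3.95
tool_pos: [0.449, -0.3828, 0.0355]
tool_rot: [-144.2, 90.0, -153.7]
force: [-0.6, 0.2, -0.5]
grip_width: 0.0256
```

Call:
drive_tool(
  increments=[
    [[-0.05, 0, 0], [0, 0, 0]],
    [[-0.15, 0, 0], [0, 0, 0]],
    [[-0.3, 0, 0], [0, 0, 0]],
    [[-0.4, 0, 0], [0, 0, 0]],
    [[-0.5, 0, 0], [0, 0, 0]],
    [[-0.5, 0, 0], [0, 0, 0]],
    [[-0.5, 0, 0], [0, 0, 0]],
    [[-0.5, 0, 0], [0, 0, 0]],
    [[-0.3, 0, 0], [0, 0, 0]],
    [[-0.1, 0, 0], [0, 0, 0]],
  ],
)

```text
time_s: 4.95
tool_pos: [0.45, -0.3834, 0.1701]
tool_rot: [-34.3, 89.8, -43.8]
force: [0.2, 1.3, -1.3]
grip_width: 0.0256
```

```bash
python3 - <<'E'
from h import *
c=snap('wrist'); save(c,'w3.png'); c=snap('scene');crop(c,'s3.png',160,90,300,190,5)
print(env.get_obs()['grip_width'],tool()[0])
E
```

```text
0.02584601456952709 [ 0.44926905 -0.38293861  0.16826579]
```

View pics/w3.png

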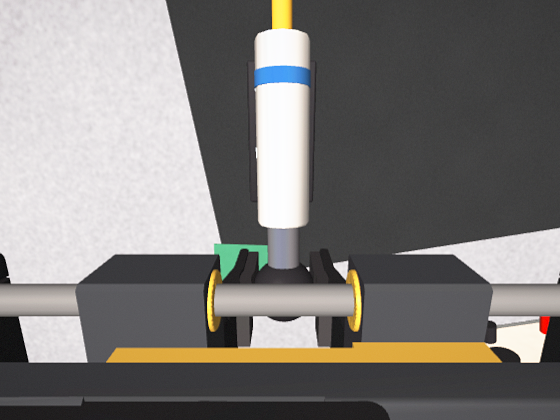

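View pics/s3.png

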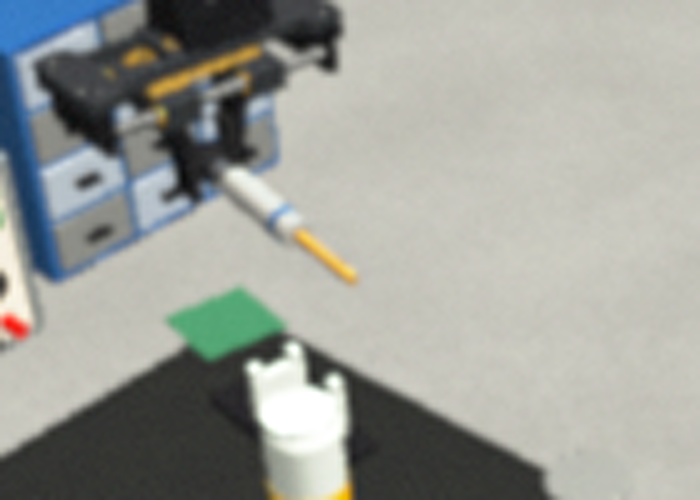

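Lifted level, held by the knob. I'll rise further and then loosen by degrees.

Call:
drive_tool(
  increments=[
    [[-0.2, 0, 0], [0, 0, 0]],
    [[-0.4, 0, 0], [0, 0, 0]],
    [[-0.5, 0, 0], [0, 0, 0]],
    [[-0.5, 0, 0], [0, 0, 0]],
    [[-0.5, 0, 0], [0, 0, 0]],
    [[-0.3, 0, 0], [0, 0, 0]],
    [[-0.15, 0, 0], [0, 0, 0]],
    [[0, 0, 0], [0, 0, 0]],
  ],
)

```text
time_s: 5.85
tool_pos: [0.4492, -0.3829, 0.2697]
tool_rot: [-36.3, 90.0, -45.8]
force: [0.2, -0.1, -1.4]
grip_width: 0.0252
```

Call:
drive_tool(
  increments=[
    [[0, 0, 0], [0, 0, 0]],
    [[0, 0, 0], [0, 0, 0]],
    [[0, 0, 0], [0, 0, 0]],
  ],
  squeeze=26,
)

```text
time_s: 6.15
tool_pos: [0.4487, -0.3825, 0.2685]
tool_rot: [151.2, 89.9, 141.7]
force: [0.3, 0.7, -1.8]
grip_width: 0.0262
```

Call:
drive_tool(
  increments=[
    [[0, 0, 0], [0, 0, 0]],
    [[0, 0, 0], [0, 0, 0]],
    [[0, 0, 0], [0, 0, 0]],
  ],
  squeeze=21,
)

```text
time_s: 6.45
tool_pos: [0.4491, -0.3827, 0.2695]
tool_rot: [112.0, 90.0, 102.5]
force: [0.4, -0.7, -1.6]
grip_width: 0.0262
```

Call:
drive_tool(
  increments=[
    [[0, 0, 0], [0, 0, 0]],
    [[0, 0, 0], [0, 0, 0]],
    [[0, 0, 0], [0, 0, 0]],
  ],
  squeeze=16,
)

```text
time_s: 6.75
tool_pos: [0.4491, -0.3828, 0.2696]
tool_rot: [-53.1, 90.0, -62.6]
force: [-0.9, 0.7, -1.3]
grip_width: 0.0263
```

Call:
drive_tool(
  increments=[
    [[0, 0, 0], [0, 0, 0]],
    [[0, 0, 0], [0, 0, 0]],
    [[0, 0, 0], [0, 0, 0]],
  ],
  squeeze=12,
)

```text
time_s: 7.05
tool_pos: [0.4491, -0.3828, 0.2696]
tool_rot: [-51.3, 90.0, -60.8]
force: [1.2, 0.8, -1.6]
grip_width: 0.0263
```

Call:
drive_tool(
  increments=[
    [[0, 0, 0], [0, 0, 0]],
    [[0, 0, 0], [0, 0, 0]],
    [[0, 0, 0], [0, 0, 0]],
  ],
  squeeze=9,
)

```text
time_s: 7.35
tool_pos: [0.4491, -0.3828, 0.2696]
tool_rot: [-112.6, 90.0, -122.1]
force: [0.2, -0.6, -1.1]
grip_width: 0.0271
```

Call:
drive_tool(
  increments=[
    [[0, 0, 0], [0, 0, 0]],
    [[0, 0, 0], [0, 0, 0]],
    [[0, 0, 0], [0, 0, 0]],
  ],
  squeeze=6,
)

```text
time_s: 7.65
tool_pos: [0.4491, -0.3828, 0.2695]
tool_rot: [-92.5, 90.0, -102.0]
force: [0.0, -0.3, -2.5]
grip_width: 0.0271
```

Call:
drive_tool(
  increments=[
    [[0, 0, 0], [0, 0, 0]],
    [[0, 0, 0], [0, 0, 0]],
    [[0, 0, 0], [0, 0, 0]],
    [[0, 0, 0], [0, 0, 0]],
  ],
  squeeze=4,
)

```text
time_s: 8.05
tool_pos: [0.4491, -0.3828, 0.2696]
tool_rot: [-53.7, 90.0, -63.2]
force: [-0.2, 0.5, -1.8]
grip_width: 0.0273
```

```bash
python3 - <<'E'
from h import *
c=snap('scene');crop(c,'s4.png',160,50,300,190,5);pickle.dump(c,open('s4.pkl','wb'))
c=snap('wrist'); save(c,'w4.png');pickle.dump(c,open('w4.pkl','wb'))
print(env.get_obs()['grip_width'],tool()[0])
E
```

```text
0.027486621282996216 [ 0.4490974  -0.38275805  0.26953175]
```

View pics/w4.png

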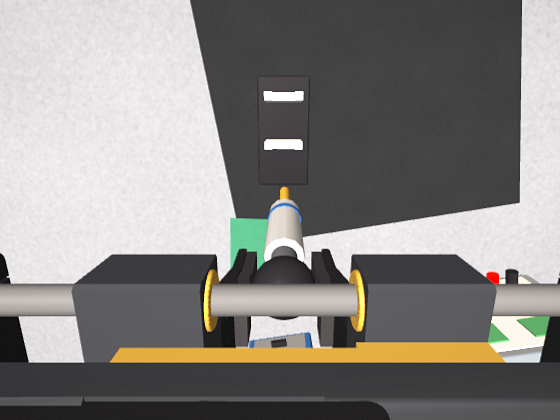

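View pics/s4.png

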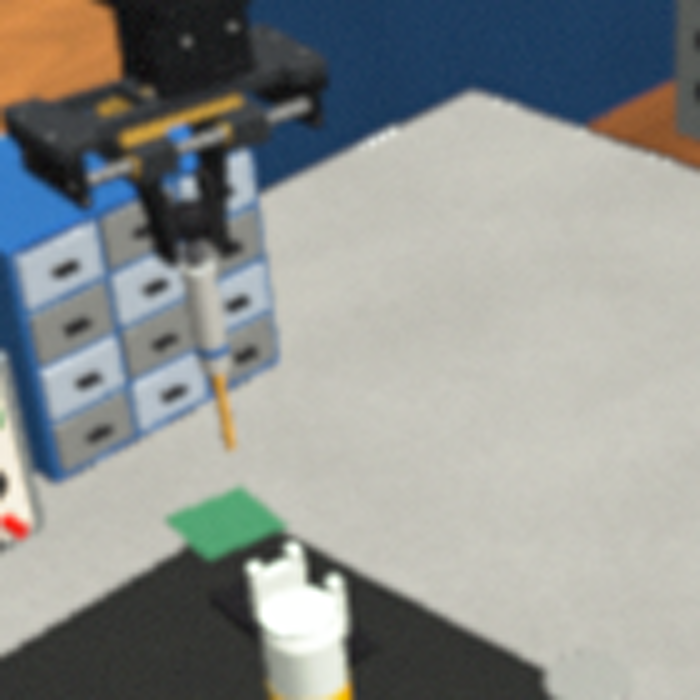

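The driver hangs, with its tip at (284,188) in the wrist view. Next I'll work out the tilt and the tip position.

```bash
cat >> h.py <<'E'
def tiltfit(c,u,v):
    p,R=tool(); k=p-.019*R[:,0]
    from scipy.optimize import least_squares
    # tilt within swing plane (about tool z) a, sideways b
    def tip(a,b):
        d=R[:,0]*np.cos(a)*np.cos(b)+R[:,1]*np.sin(a)+R[:,2]*np.sin(b); return k+.165*d/np.linalg.norm(d)
    r=least_squares(lambda q: np.array(proj(c,tip(*q)))-[u,v],[0,0])
    T=tip(*r.x); print('knob',k.round(4),'tilt',np.degrees(r.x).round(1),'tip',T.round(4),'tip-tcp',(T-p).round(4)); return T
E
python3 - <<'E'
from h import *
c=pickle.load(open('w4.pkl','rb'));T=tiltfit(c,284,188)
s=pickle.load(open('s4.pkl','rb'));print('scene pred',proj(s,T), 'seen',160+231/5,50+450/5)
E
```

```text
knob [ 0.4491 -0.3828  0.2885] tilt [5.  0.4] tip [ 0.4525 -0.3688  0.1242] tip-tcp [ 0.0034  0.0139 -0.1454]
scene pred (np.float64(206.65282238482365), np.float64(140.08103593009915)) seen 206.2 140.0
```

Call:
drive_tool(
  increments=[
    [[0, 0, 0], [0, 0, 0]],
    [[0, 0, 0], [0, 0, 0]],
    [[0, 0, 0], [0, 0, 0]],
    [[0, 0, 0], [0, 0, -0.01]],
    [[0, 0, 0], [0, 0, -0.016]],
    [[0, 0, 0], [0, 0, -0.016]],
    [[0, 0, 0], [0, 0, 0]],
    [[0, 0, 0], [0, 0, 0]],
  ],
  squeeze=42,
)

```text
time_s: 8.95
tool_pos: [0.4494, -0.3821, 0.2698]
tool_rot: [-89.8, 84.9, -99.3]
force: [0.2, 0.4, -1.4]
grip_width: 0.0254
```

```bash
python3 - <<'E'
from h import *
c=snap('wrist'); crop(c,'w5.png',200,150,400,300,4);pickle.dump(c,open('w5.pkl','wb'))
p,R=tool();print(p,R.round(4)); d=np.array([.588,.139,0])-np.array([p[0],p[1],0]);print((R.T@d/.04).round(3))
E
```

```text
[ 0.44911052 -0.38264086  0.26973016] [[-1.440e-02  1.641e-01  9.863e-01]
 [-8.710e-02  9.825e-01 -1.647e-01]
 [-9.961e-01 -8.830e-02  1.000e-04]]
[-1.186 13.382  1.277]
```

View pics/w5.png

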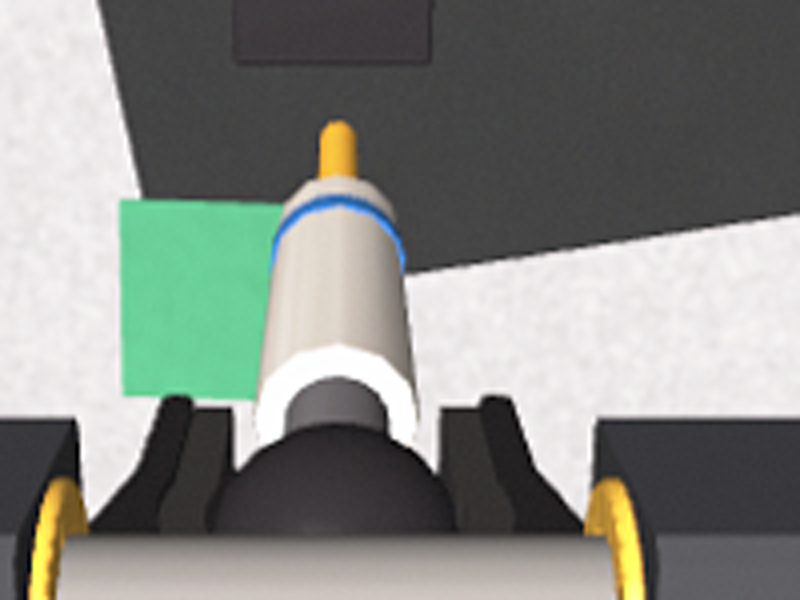

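Call:
drive_tool(
  increments=[
    [[-0.027, 0.3, 0.029], [0, 0, 0]],
    [[-0.053, 0.6, 0.057], [0, 0, 0]],
    [[-0.071, 0.8, 0.076], [0, 0, 0]],
    [[-0.071, 0.8, 0.076], [0, 0, 0]],
    [[-0.071, 0.8, 0.076], [0, 0, 0]],
    [[-0.071, 0.8, 0.076], [0, 0, 0]],
    [[-0.071, 0.8, 0.076], [0, 0, 0]],
    [[-0.071, 0.8, 0.076], [0, 0, 0]],
    [[-0.071, 0.8, 0.076], [0, 0, 0]],
    [[-0.071, 0.8, 0.076], [0, 0, 0]],
  ],
)

```text
time_s: 10.0
tool_pos: [0.525, -0.0963, 0.2699]
tool_rot: [-89.8, 85.0, -99.3]
force: [0.2, -0.0, -1.1]
grip_width: 0.0259
```

Call:
drive_tool(
  increments=[
    [[-0.071, 0.8, 0.076], [0, 0, 0]],
    [[-0.071, 0.8, 0.076], [0, 0, 0]],
    [[-0.071, 0.8, 0.076], [0, 0, 0]],
    [[-0.071, 0.8, 0.076], [0, 0, 0]],
    [[-0.071, 0.8, 0.076], [0, 0, 0]],
    [[-0.053, 0.6, 0.057], [0, 0, 0]],
    [[-0.035, 0.4, 0.038], [0, 0, 0]],
    [[-0.018, 0.2, 0.019], [0, 0, 0]],
    [[0, 0, 0], [0, 0, 0]],
    [[0, 0, 0], [0, 0, 0]],
  ],
)

```text
time_s: 11.0
tool_pos: [0.5787, 0.1035, 0.2697]
tool_rot: [-90.1, 84.9, -99.6]
force: [0.1, -0.6, -2.0]
grip_width: 0.0257
```

```bash
python3 - <<'E'
from h import *
c=snap('wrist'); save(c,'w6.png');pickle.dump(c,open('w6.pkl','wb'))
s=snap('scene'); crop(s,'s6.png',210,90,350,230,5);pickle.dump(s,open('s6.pkl','wb'))
s=snap('top'); crop(s,'t6.png',200,120,340,225,5);pickle.dump(s,open('t6.pkl','wb'))
p,R=tool();print(p,R.round(4))
E
```

```text
[0.57880253 0.10300204 0.26984959] [[-1.460e-02  1.665e-01  9.859e-01]
 [-8.750e-02  9.820e-01 -1.671e-01]
 [-9.961e-01 -8.870e-02  2.000e-04]]
```

View pics/w6.png

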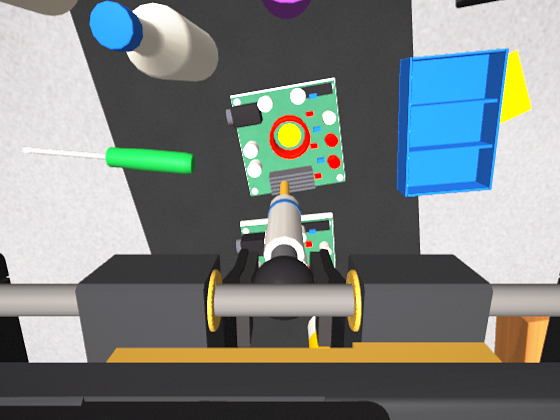

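View pics/s6.png

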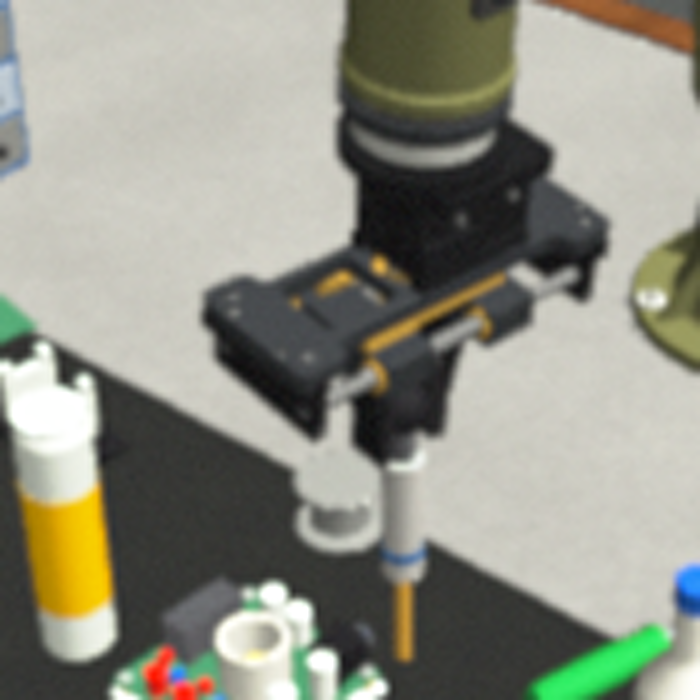

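View pics/t6.png

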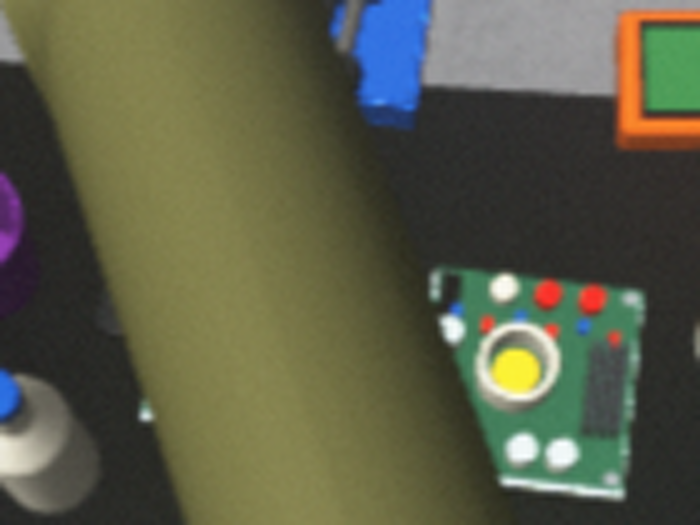

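The wrist view shows the red guard at about (290,136) and the tip at (285,181). I'll enlarge it to measure.

```bash
python3 - <<'E'
from h import *
c=pickle.load(open('w6.pkl','rb')); crop(c,'w6c.png',240,100,340,200,6)
E
```

```text
(no output)
```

View pics/w6c.png

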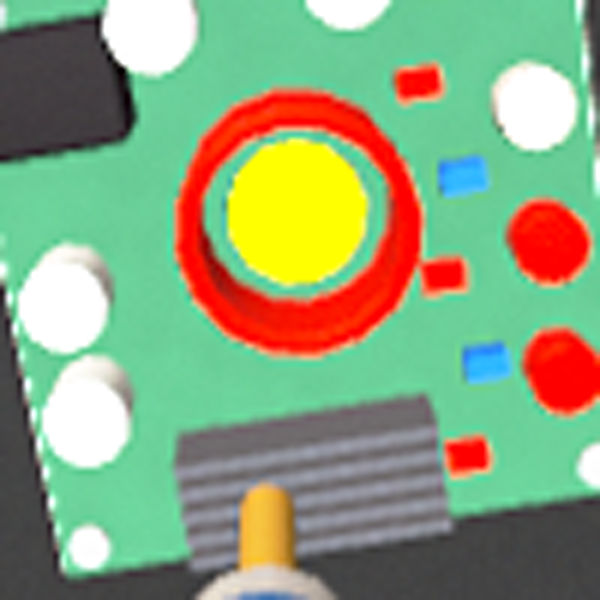

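```bash
python3 - <<'E'
from h import *
c=pickle.load(open('w6.pkl','rb'));s=pickle.load(open('s6.pkl','rb'))
b=back(c,240+297/6,100+211/6,.028); m=back(c,240+300/6,100+222/6,.054); print('btn',b,'mouth',m)
T=tiltfit(c,240+266/6,100+488/6)
print('scene pred',proj(s,T),'seen',210+404/5,90+660/5)
p,R=tool(); d=b-T; d[2]=0; print((R.T@d/.04).round(3)); print('down unit',(R.T@[0,0,-1]).round(4), 'tip z',T[2])
E
```

```text
btn [0.59180946 0.1373958  0.028     ] mouth [0.59215024 0.13880115 0.054     ]
knob [0.5791 0.1047 0.2888] tilt [7.3 0.4] tip [0.5813 0.1107 0.1239] tip-tcp [ 0.0025  0.0077 -0.1459]
scene pred (np.float64(291.0747846592712), np.float64(221.6382816009888)) seen 290.8 222.0
[-0.062  0.699  0.148]
down unit [ 9.961e-01  8.870e-02 -2.000e-04] tip z 0.12390071902509553
```

Call:
drive_tool(
  increments=[
    [[-0.02, 0.2, 0.05], [0, 0, 0]],
    [[-0.02, 0.3, 0.06], [0, 0, 0]],
    [[-0.02, 0.2, 0.04], [0, 0, 0]],
    [[0.2, 0.018, 0], [0, 0, 0]],
    [[0.4, 0.035, 0], [0, 0, 0]],
    [[0.4, 0.035, 0], [0, 0, 0]],
    [[0.2, 0.018, 0], [0, 0, 0]],
    [[0, 0, 0], [0, 0, 0]],
    [[0, 0, 0], [0, 0, 0]],
  ],
)

```text
time_s: 12.05
tool_pos: [0.5893, 0.1309, 0.2214]
tool_rot: [-90.1, 84.9, -99.6]
force: [1.6, -0.2, -1.0]
grip_width: 0.0261
```

```bash
python3 - <<'E'
from h import *
c=snap('wrist'); crop(c,'w7.png',220,100,340,220,6);pickle.dump(c,open('w7.pkl','wb'))
s=snap('scene'); crop(s,'s7.png',250,190,350,290,6);pickle.dump(s,open('s7.pkl','wb'))
p,R=tool();print(p,R.round(4))
E
```

```text
[0.58975848 0.13123634 0.2222376 ] [[-0.0133  0.1648  0.9862]
 [-0.0865  0.9824 -0.1653]
 [-0.9962 -0.0875  0.0012]]
```

View pics/w7.png

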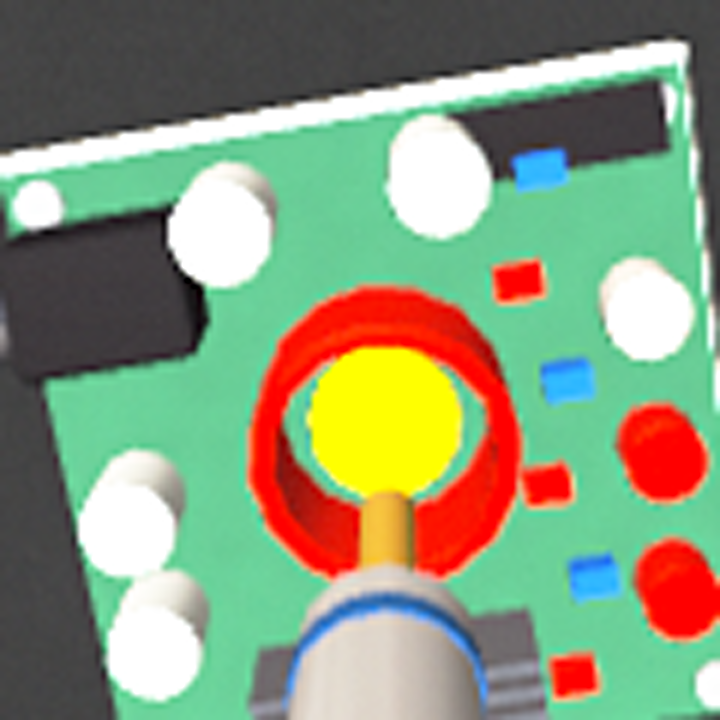

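View pics/s7.png

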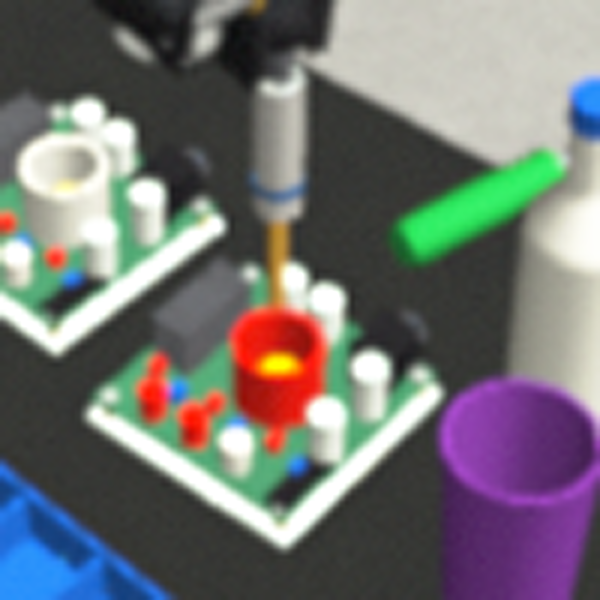

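```bash
python3 - <<'E'
from h import *
c=pickle.load(open('w7.pkl','rb'));s=pickle.load(open('s7.pkl','rb'))
b=back(c,220+386/6,100+422/6,.028); print('btn',b)
T=tiltfit(c,220+387/6,100+495/6)
print('scene pred tip',proj(s,T),proj(s,b),'btn seen',250+280/6,190+365/6)
p,R=tool(); d=b-T; d[2]=0; print((R.T@d/.04).round(3)); print('down unit',(R.T@[0,0,-1]).round(4))
E
```

```text
btn [0.59185231 0.13732949 0.028     ]
knob [0.59   0.1329 0.2412] tilt [6.7 0.3] tip [0.5919 0.1373 0.0762] tip-tcp [ 0.0022  0.0061 -0.146 ]
scene pred tip (np.float64(296.09498618518273), np.float64(240.6023925468075)) (np.float64(295.91058980959724), np.float64(252.48003301883432)) btn seen 296.6666666666667 250.83333333333334
[ 0.    -0.    -0.001]
down unit [ 0.9962  0.0875 -0.0012]
```

The tip is aligned over the button. Descending, then pressing.

Call:
drive_tool(
  increments=[
    [[0.2, 0.0175, 0], [0, 0, 0]],
    [[0.3, 0.026, 0], [0, 0, 0]],
    [[0.3, 0.026, 0], [0, 0, 0]],
    [[0.2, 0.0175, 0], [0, 0, 0]],
    [[0.1, 0.009, 0], [0, 0, 0]],
    [[0, 0, 0], [0, 0, 0]],
    [[0, 0, 0], [0, 0, 0]],
  ],
)

```text
time_s: 12.85
tool_pos: [0.5895, 0.1313, 0.1776]
tool_rot: [-89.8, 85.0, -99.3]
force: [0.3, -0.6, -1.7]
grip_width: 0.0256
```

```bash
python3 - <<'E'
from h import *
c=snap('wrist'); crop(c,'w8.png',220,100,340,220,6)
s=snap('scene'); crop(s,'s8.png',250,190,350,290,6)
print(tool()[0],env.get_obs()['force'])
E
```

```text
[0.58968181 0.13132846 0.1779263 ] [ 0.12224682 -0.25621412 -1.22681522]
```

View pics/w8.png

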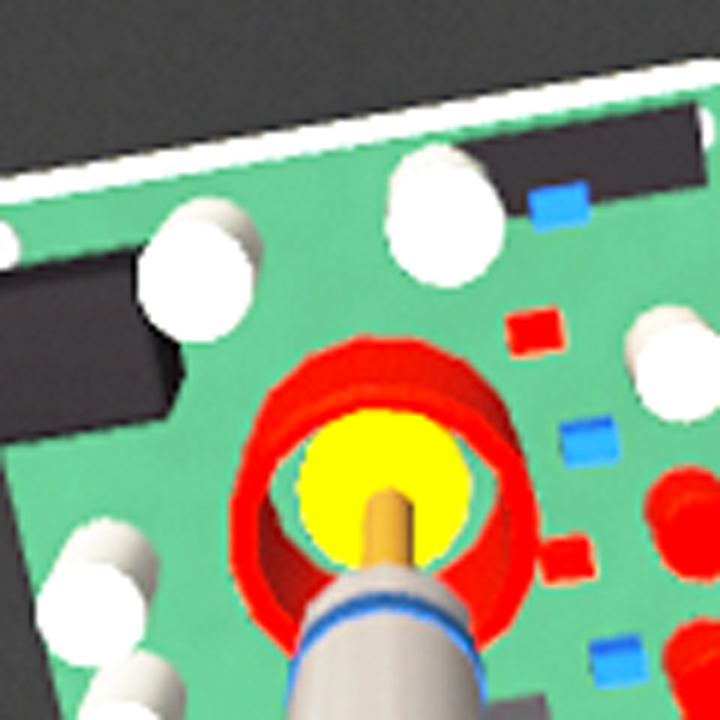

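View pics/s8.png

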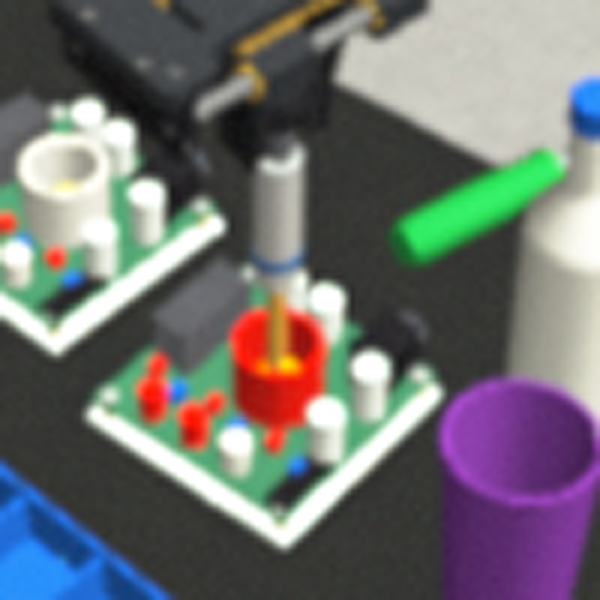

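The tip is inside the guard over the button.

Call:
drive_tool(
  increments=[
    [[0.1, 0.009, 0], [0, 0, 0]],
    [[0.05, 0.0045, 0], [0, 0, 0]],
    [[0.05, 0.0045, 0], [0, 0, 0]],
    [[0, 0, 0], [0, 0, 0]],
  ],
  squeeze=50,
)

```text
time_s: 13.35
tool_pos: [0.5894, 0.1312, 0.1694]
tool_rot: [-89.9, 85.0, -99.4]
force: [-0.4, 0.2, 1.1]
grip_width: 0.0254
```

Call:
drive_tool(
  increments=[
    [[0.03, 0.0026, 0], [0, 0, 0]],
    [[0.03, 0.0026, 0], [0, 0, 0]],
    [[0, 0, 0], [0, 0, 0]],
    [[0, 0, 0], [0, 0, 0]],
  ],
)

```text
time_s: 13.75
tool_pos: [0.5895, 0.1312, 0.1672]
tool_rot: [-89.7, 85.0, -99.2]
force: [-0.7, 0.3, 2.2]
grip_width: 0.0256
```

Call:
drive_tool(
  increments=[
    [[0.03, 0.0026, 0], [0, 0, 0]],
    [[0.02, 0.0018, 0], [0, 0, 0]],
    [[0, 0, 0], [0, 0, 0]],
    [[0, 0, 0], [0, 0, 0]],
  ],
)

```text
time_s: 14.15
tool_pos: [0.5895, 0.1312, 0.1651]
tool_rot: [-89.7, 85.0, -99.2]
force: [-0.2, -0.8, 3.5]
grip_width: 0.0255
```

Call:
drive_tool(
  increments=[
    [[0.02, 0.0018, 0], [0, 0, 0]],
    [[0.02, 0.0018, 0], [0, 0, 0]],
    [[0, 0, 0], [0, 0, 0]],
    [[0, 0, 0], [0, 0, 0]],
  ],
)

```text
time_s: 14.55
tool_pos: [0.5898, 0.1315, 0.1644]
tool_rot: [-89.0, 85.0, -98.5]
force: [-0.3, -0.3, 6.1]
grip_width: 0.0254
```

Net force is about 7.7 N against a 5 N spring maximum, and the arm now lags its command. The button is bottomed. A quick look before withdrawing.

```bash
python3 - <<'E'
from h import *
c=snap('wrist'); crop(c,'w9.png',220,100,340,220,6)
for i in range(2): env.read_camera('wrist');print(env.get_obs()['force'],tool()[0])
E
```

```text
[-0.82595927 -0.63000465  7.71557428] [0.58981738 0.13147745 0.16438496]
[-0.22564631  0.12241802  7.45999149] [0.58983633 0.13148211 0.16439038]
```

View pics/w9.png

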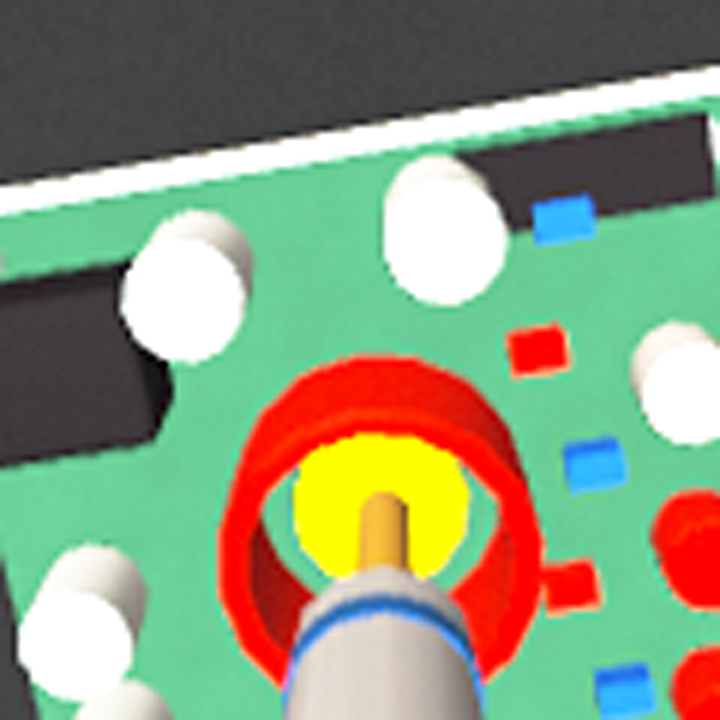

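Call:
drive_tool(
  increments=[
    [[-0.1, -0.009, 0], [0, 0, 0]],
    [[-0.3, -0.026, 0], [0, 0, 0]],
    [[-0.5, -0.044, 0], [0, 0, 0]],
    [[-0.7, -0.061, 0], [0, 0, 0]],
    [[-0.8, -0.07, 0], [0, 0, 0]],
    [[-0.8, -0.07, 0], [0, 0, 0]],
    [[-0.8, -0.07, 0], [0, 0, 0]],
    [[-0.7, -0.061, 0], [0, 0, 0]],
    [[-0.5, -0.044, 0], [0, 0, 0]],
    [[-0.2, -0.018, 0], [0, 0, 0]],
  ],
)

```text
time_s: 15.7
tool_pos: [0.5896, 0.1317, 0.3822]
tool_rot: [-88.7, 85.0, -98.2]
force: [0.2, -0.3, -2.2]
grip_width: 0.025
```

```bash
python3 - <<'E'
from h import *
c=snap('wrist'); save(c,'w10.png');pickle.dump(c,open('w10.pkl','wb'))
p,R=tool();print(p); d=np.array([.499-.5919,.371-.1373,0]);print((R.T@d/.04).round(3))
print('btn',proj(c,[.5918,.1373,.028]),'cup',proj(c,[.499,.371,.11]))
E
```

```text
[0.58970895 0.13165499 0.38226383]
[-0.474  5.358 -3.254]
btn (np.float64(283.4854611464108), np.float64(146.41476154181277)) cup (np.float64(155.85607447952293), np.float64(-53.8878213630594))
```

View pics/w10.png

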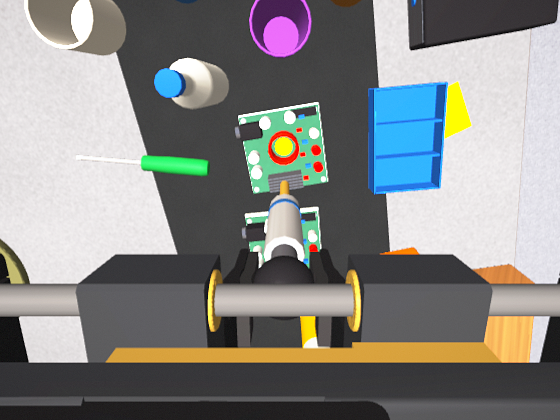

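The button is withdrawn from (yellow at (284,147)) and the driver is still held. Moving over towards the small blue cup.

Call:
drive_tool(
  increments=[
    [[-0.02, 0.25, -0.15], [0, 0, 0]],
    [[-0.045, 0.5, -0.3], [0, 0, 0]],
    [[-0.06, 0.7, -0.425], [0, 0, 0]],
    [[-0.06, 0.7, -0.425], [0, 0, 0]],
    [[-0.06, 0.7, -0.425], [0, 0, 0]],
    [[-0.06, 0.7, -0.425], [0, 0, 0]],
    [[-0.045, 0.5, -0.3], [0, 0, 0]],
    [[-0.03, 0.3, -0.18], [0, 0, 0]],
    [[0, 0, 0], [0, 0, 0]],
    [[0, 0, 0], [0, 0, 0]],
  ],
)

```text
time_s: 16.75
tool_pos: [0.5148, 0.32, 0.3792]
tool_rot: [-90.2, 84.9, -99.7]
force: [-0.5, -0.2, -1.8]
grip_width: 0.0254
```

```bash
python3 - <<'E'
from h import *
c=snap('wrist'); save(c,'w11.png');pickle.dump(c,open('w11.pkl','wb'))
c=snap('scene'); save(c,'s11.png');pickle.dump(c,open('s11.pkl','wb'))
print(tool()[0])
E
```

```text
[0.51554936 0.31908199 0.37959769]
```

View pics/w11.png

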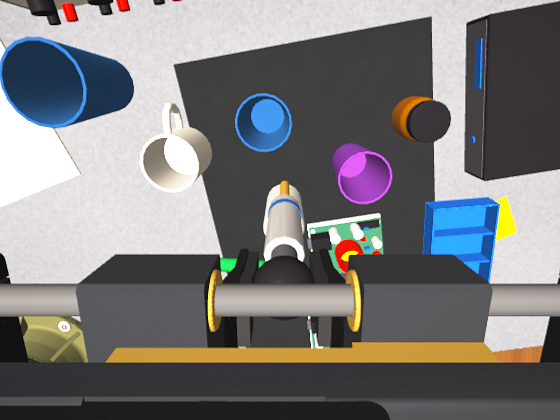

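View pics/s11.png

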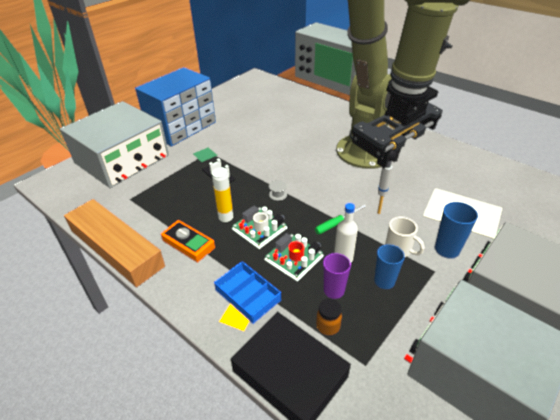

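The wrist view shows the small blue cup's rim centred at about (263.5,122.5) and its floor at (267,116). The large blue one (67,83) and the purple one (361,175) are excluded.

```bash
python3 - <<'E'
from h import *
c=pickle.load(open('w11.pkl','rb')); crop(c,'w11c.png',220,80,320,200,5)
r=back(c,263.5,122.5,.11);fl=back(c,267,116,.004);print(r,fl)
T=tiltfit(c,284.5,182)
p,R=tool(); d=r-T; d[2]=0; print((R.T@d/.04).round(3)); print('down unit',(R.T@[0,0,-1]).round(4))
E
```

```text
[0.49971339 0.36975131 0.11      ] [0.49896764 0.36914632 0.004     ]
knob [0.5158 0.3208 0.3985] tilt [7.2 0.2] tip [0.5174 0.3265 0.2336] tip-tcp [ 0.0019  0.0075 -0.146 ]
[-0.089  0.987 -0.618]
down unit [ 9.96e-01  8.92e-02 -3.00e-04]
```

View pics/w11c.png

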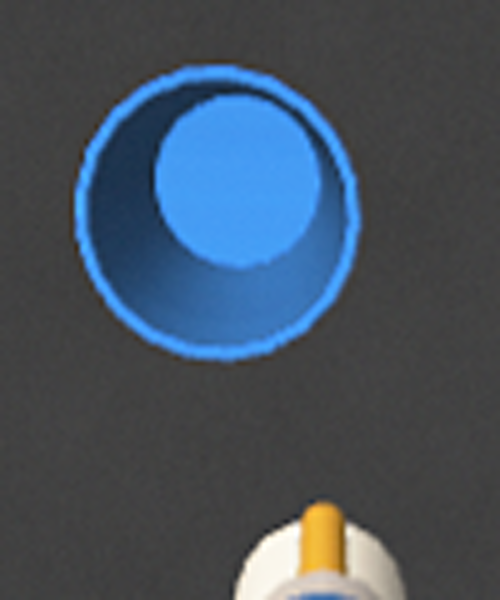

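Call:
drive_tool(
  increments=[
    [[-0.02, 0.2, -0.12], [0, 0, 0]],
    [[-0.03, 0.35, -0.22], [0, 0, 0]],
    [[-0.03, 0.3, -0.19], [0, 0, 0]],
    [[-0.01, 0.137, -0.088], [0, 0, 0]],
    [[0.3, 0.027, 0], [0, 0, 0]],
    [[0.6, 0.054, 0], [0, 0, 0]],
    [[0.7, 0.063, 0], [0, 0, 0]],
    [[0.6, 0.054, 0], [0, 0, 0]],
    [[0.3, 0.027, 0], [0, 0, 0]],
    [[0, 0, 0], [0, 0, 0]],
  ],
)

```text
time_s: 17.85
tool_pos: [0.4963, 0.3629, 0.2774]
tool_rot: [-91.4, 84.8, -100.9]
force: [-0.3, -0.8, -1.9]
grip_width: 0.0255
```

```bash
python3 - <<'E'
from h import *
c=snap('wrist'); crop(c,'w12.png',200,80,360,240,4);pickle.dump(c,open('w12.pkl','wb'))
c=snap('scene'); crop(c,'s12.png',320,160,460,300,4);pickle.dump(c,open('s12.pkl','wb'))
print(tool()[0])
E
```

```text
[0.49693397 0.36433973 0.28035623]
```

View pics/w12.png

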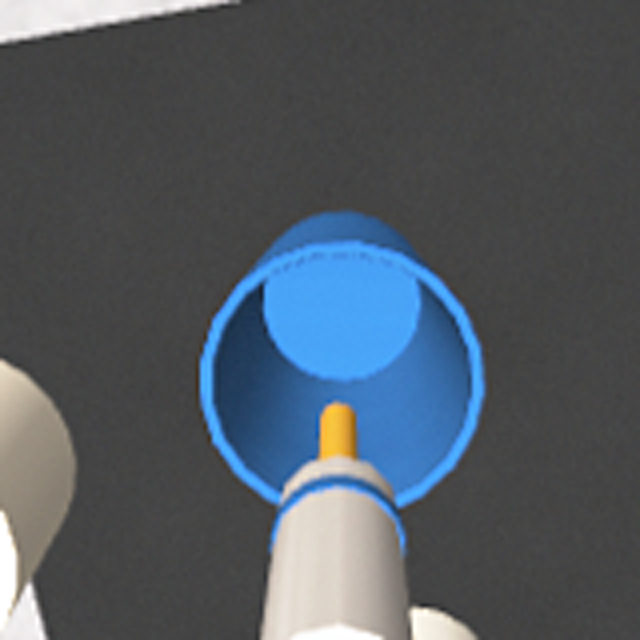

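View pics/s12.png

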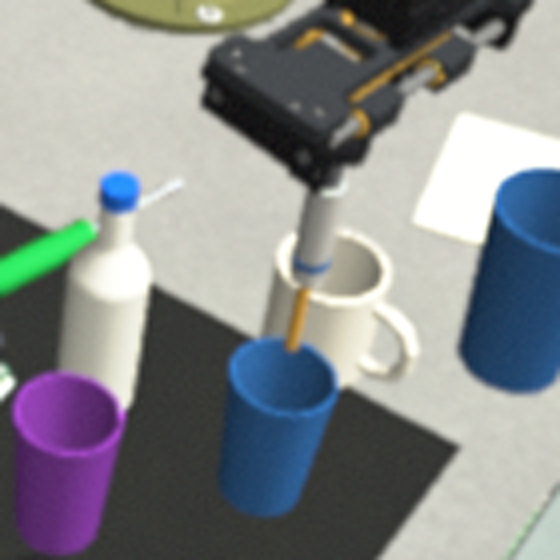

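The tip is over the cup mouth. Descending into it.

Call:
drive_tool(
  increments=[
    [[0.2, 0.018, 0], [0, 0, 0]],
    [[0.4, 0.036, 0], [0, 0, 0]],
    [[0.5, 0.045, 0], [0, 0, 0]],
    [[0.5, 0.045, 0], [0, 0, 0]],
    [[0.5, 0.045, 0], [0, 0, 0]],
    [[0.4, 0.036, 0], [0, 0, 0]],
    [[0.3, 0.027, 0], [0, 0, 0]],
    [[0.1, 0.009, 0], [0, 0, 0]],
    [[0, 0, 0], [0, 0, 0]],
    [[0, 0, 0], [0, 0, 0]],
  ],
)

```text
time_s: 18.95
tool_pos: [0.497, 0.3649, 0.164]
tool_rot: [-89.4, 85.0, -98.9]
force: [0.3, 0.2, -2.1]
grip_width: 0.0251
```

Call:
drive_tool(
  increments=[
    [[0.1, 0.009, 0], [0, 0, 0]],
    [[0.1, 0.009, 0], [0, 0, 0]],
    [[0, 0, 0], [0, 0, 0]],
    [[0, 0, 0], [0, 0, 0]],
  ],
)

```text
time_s: 19.35
tool_pos: [0.4966, 0.3644, 0.1551]
tool_rot: [-90.1, 84.9, -99.6]
force: [0.1, -0.0, -2.1]
grip_width: 0.0253
```

Call:
drive_tool(
  increments=[
    [[0.1, 0.009, 0], [0, 0, 0]],
    [[0.05, 0.0045, 0], [0, 0, 0]],
    [[0, 0, 0], [0, 0, 0]],
    [[0, 0, 0], [0, 0, 0]],
  ],
)

```text
time_s: 19.75
tool_pos: [0.4966, 0.3645, 0.1491]
tool_rot: [-90.1, 85.0, -99.6]
force: [-0.4, -0.5, -1.3]
grip_width: 0.0251
```

Call:
drive_tool(
  increments=[
    [[0.03, 0.0027, 0], [0, 0, 0]],
    [[0.03, 0.0027, 0], [0, 0, 0]],
    [[0, 0, 0], [0, 0, 0]],
    [[0, 0, 0], [0, 0, 0]],
  ],
)

```text
time_s: 20.15
tool_pos: [0.4966, 0.3645, 0.1467]
tool_rot: [-90.0, 85.0, -99.5]
force: [-0.1, -0.2, -1.6]
grip_width: 0.0255
```

Call:
drive_tool(
  increments=[
    [[0.03, 0.0027, 0], [0, 0, 0]],
    [[0.03, 0.0027, 0], [0, 0, 0]],
    [[0, 0, 0], [0, 0, 0]],
    [[0, 0, 0], [0, 0, 0]],
  ],
)

```text
time_s: 20.55
tool_pos: [0.4973, 0.3656, 0.1464]
tool_rot: [-88.5, 85.1, -98.0]
force: [-0.6, 0.1, 6.6]
grip_width: 0.0255
```

```bash
python3 - <<'E'
from h import *
c=snap('wrist'); crop(c,'w13.png',200,80,360,320,2.5) if 0 else save(c,'w13.png')
c=snap('scene'); crop(c,'s13.png',320,160,460,300,4)
print(tool()[0],env.get_obs()['force'])
E
```

```text
[0.49731876 0.36562079 0.14646762] [-0.78548316  0.35782248  6.31259798]
```

View pics/w13.png

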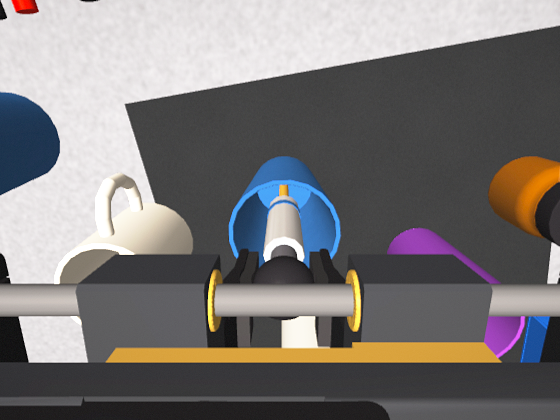

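View pics/s13.png

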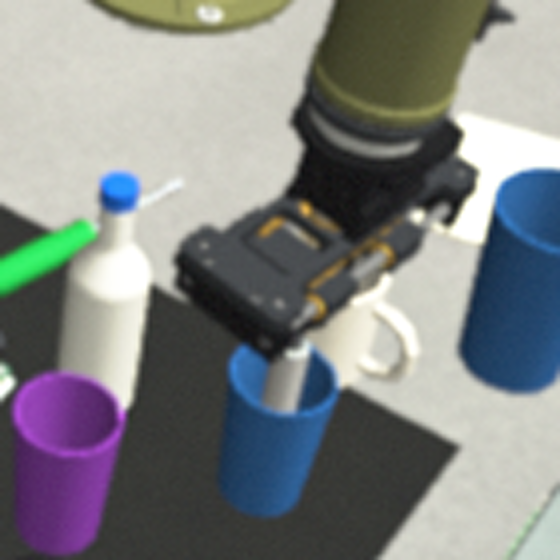

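The tip is on the cup floor: about +8 N at TCP z 0.1464, the height expected from the button contact. It has been held there over 0.4 s. Releasing gently.

Call:
drive_tool(
  increments=[
    [[-0.015, 0, 0], [0, 0, 0]],
    [[0, 0, 0], [0, 0, 0]],
    [[0, 0, 0], [0, 0, 0]],
    [[0, 0, 0], [0, 0, 0]],
  ],
  squeeze=6,
)

```text
time_s: 21.05
tool_pos: [0.4974, 0.3652, 0.1463]
tool_rot: [-88.8, 85.0, -98.3]
force: [0.3, 0.0, 5.8]
grip_width: 0.0269
```

Call:
drive_tool(
  increments=[
    [[0, 0, 0], [0, 0, 0]],
    [[0, 0, 0], [0, 0, 0]],
    [[0, 0, 0], [0, 0, 0]],
    [[0, 0, 0], [0, 0, 0]],
    [[0, 0, 0], [0, 0, 0]],
    [[0, 0, 0], [0, 0, 0]],
  ],
  hand=0.6,
)

```text
time_s: 21.65
tool_pos: [0.4966, 0.3645, 0.1448]
tool_rot: [-90.1, 84.9, -99.6]
force: [0.1, 0.6, 0.0]
grip_width: 0.0653
```

```bash
python3 - <<'E'
from h import *
c=snap('wrist'); save(c,'w14.png')
c=snap('scene'); crop(c,'s14.png',320,160,460,300,4)
print(tool()[0],env.get_obs()['force'],env.get_obs()['grip_width'])
E
```

```text
[0.49664782 0.36452083 0.14485788] [-0.01334945 -0.66603821  0.13125457] 0.06856552222423022
```

View pics/w14.png

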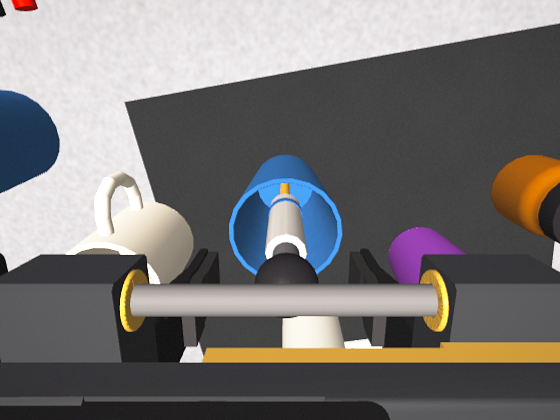

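View pics/s14.png

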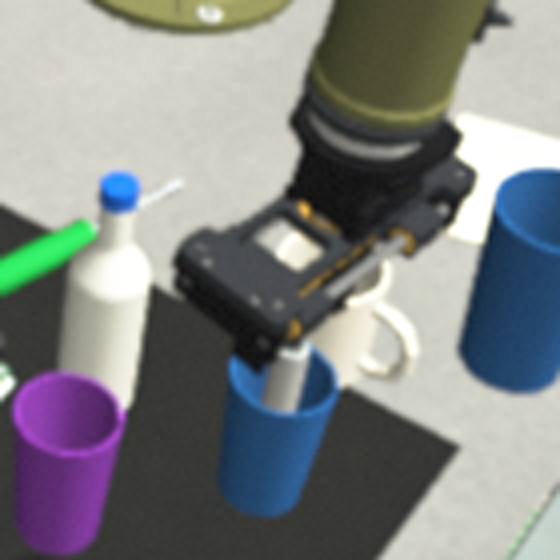

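The driver stands in the cup with the knob free between the fingers at (287,285). Retreating straight up.

Call:
drive_tool(
  increments=[
    [[0, 0, 0], [0, 0, 0]],
    [[0, 0, 0], [0, 0, 0]],
    [[-0.1, -0.009, 0], [0, 0, 0]],
    [[-0.3, -0.027, 0], [0, 0, 0]],
    [[-0.5, -0.045, 0], [0, 0, 0]],
    [[-0.7, -0.063, 0], [0, 0, 0]],
    [[-0.8, -0.07, 0], [0, 0, 0]],
    [[-0.8, -0.07, 0], [0, 0, 0]],
    [[-0.7, -0.063, 0], [0, 0, 0]],
    [[-0.4, -0.036, 0], [0, 0, 0]],
  ],
  hand=1,
)

```text
time_s: 22.75
tool_pos: [0.4969, 0.3653, 0.3217]
tool_rot: [-87.9, 85.2, -97.4]
force: [-0.5, -0.1, 0.7]
grip_width: 0.0865
```

Call:
drive_tool(
  increments=[
    [[-0.2, -0.018, 0], [0, 0, 0]],
    [[0, 0, 0], [0, 0, 0]],
    [[0, 0, 0], [0, 0, 0]],
    [[0, 0, 0], [0, 0, 0]],
    [[0, 0, 0], [0, 0, 0]],
    [[0, 0, 0], [0, 0, 0]],
    [[0, 0, 0], [0, 0, 0]],
    [[0, 0, 0], [0, 0, 0]],
  ],
)

```text
time_s: 23.55
tool_pos: [0.4966, 0.3644, 0.3255]
tool_rot: [-90.1, 84.9, -99.6]
force: [-0.3, -0.8, -0.4]
grip_width: 0.0872
```

```bash
python3 - <<'E'
from h import *
c=snap('wrist'); save(c,'w15.png')
c=snap('scene'); save(c,'s15.png'); crop(c,'s15c.png',260,160,460,310,4)
print(tool()[0],env.get_obs()['force'],env.get_obs()['grip_width'])
E
```

```text
[0.49662611 0.3644328  0.32560633] [ 0.12468356  0.63854372 -0.68627897] 0.08713950042818966
```

View pics/w15.png

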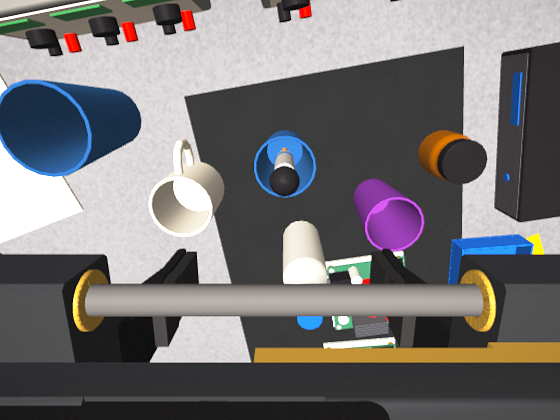

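View pics/s15c.png

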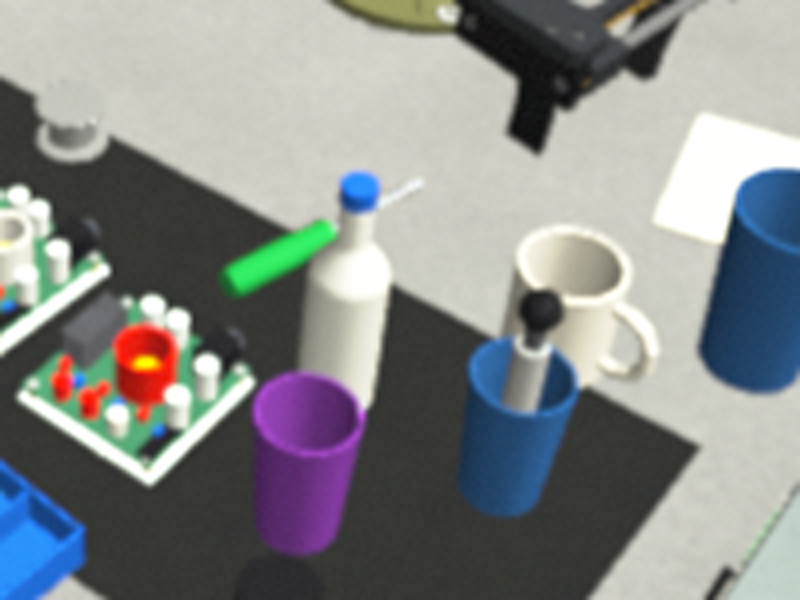

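View pics/s15.png

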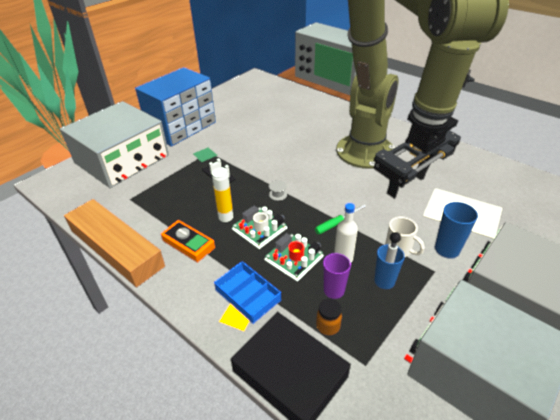

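The driver stands nearly upright in the small blue cup, with its knob at (285,180) in the wrist view. The gripper is open and clear, the yellow button shows in the red guard, and nothing else has moved.

```bash
python3 -c "
from cell import env; print(env.sign_off(), env.get_obs()['time_s'])"
```

```text
the job is handed in; nothing more can be done
the job is handed in; nothing more can be done
```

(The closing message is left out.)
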